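# Load a slide tray over the threshold of a slide scanner's bed

## Robot

A 6-joint arm with a two-finger parallel gripper is mounted at the origin on the work surface. World frame = base frame: x ahead of the robot, y to its left, z up, the work surface at z = 0. Lengths are in m, angles in rad, forces in N, time in s.
With the tool pointing down it reaches from about 0.35 to 1 m from the base axis. Payload 7.1 kg.
Tool frame: the origin (TCP) lies at the very end of the fingers, on their centre line; the grasp point (between the pads) lies 19 mm behind it; z points along the fingers, y is the line along which they close (so a half turn about z gives the same grasp; the last joint's range is limited). The gripper opens to 85 mm and grips with 20 to 120 N. Pads are 22 mm wide; open, the fingers measure 114 mm over their backs; the gripper's body (76 mm by 85 mm) begins 54 mm behind the grasp point. The pads swing forward as they close: fully open they stand 13 mm farther back than shut.
Start: joints at [1.288, 0.423, 1.63, -0, 1.089, -0.019], TCP at [0.163, 0.603, 0.202] pointing down, gripper open.
Joint ranges: [-3, 3], [-0.9, 2.11], [0.09, 2.58], [-1.31, 4.45], [0.11, 2.69], [-2.54, 2.54]. Speed limits (rad/s): [2.39, 2.39, 3.01, 3.14, 3.14, 3.14].

## Interface

Orientations are given as a rotation vector (axis times angle).
In Python, from rig import read_state, cams, finish_job gives the robot as it stands.
- The arm moves only by the shell command python3 -m creep 'ROWS' [FORCE]. ROWS is a JSON object whose one key "series" holds a list of rows, each a list of 3 entries, a list of its own where there are three numbers: the opening, from 0 (shut) to 1 (fully open), then the shift along the world's x, y, z in cm, then the turn, a rotation vector about the world's x, y, z in rad. A call has 1 to 12 rows; each row is the pose to reach, as a shift and turn from the pose commanded when the call began; what a row does not reach only later rows make up. A row lasts 1/10 s, in which the tool goes at most 50 mm and 8.59 degrees, less where a joint would pass 70% of its speed; a pose out of reach is approached as far as the arm can. A call with a gripper value outside its range is refused whole. The fingers move at their own pace and stop on an object; FORCE is the grip in N (left out, the last holds). Time passes only in rows, so rows that repeat a pose let the fingers close. It gives the time, the measured TCP pose, the force, the opening and the grip force at its end, in the units of the state.
- read_state(): the state, without advancing time (a new reading comes with each control period).
- cams.capture(name): name is "scene" or "top" or "wrist"; returns the picture (420x560x3 uint8, red, green, blue); there is no depth.
- cams.calibration(name): a dict with "mtx" (3x3 intrinsics, pixels), "rvec" (rotation vector, rad) and "tvec" (3), from world to camera coordinates, as OpenCV has them; the wrist camera has in their place "mount" (4x4, takes a point from camera to tool coordinates, whose origin is the TCP and whose axes are the flange's). Camera axes: x right, y down, z forward; pixel columns grow to the right and rows downward; lengths in m; the calibration is good to about 2 mm. A picture is of the moment at which its call begins: read the wrist's pose just before it. calibration takes no time and is no camera call.
- finish_job(): hands the job in; it is judged then, once.
The state is a dict: "time_s": time; "q": joint angles; "qd": joint speeds; "tau": joint torques, N m; "ee_pos": TCP position; "eef_rot": TCP orientation; "ft_force": force on the tool from outside, world axes, zero at the start; "ft_torque": the same for the moment, N m; "grip_width": finger opening in m; "grasp_force": force on a finger pad.
Only numpy, scipy, OpenCV 4.12 (cv2) and the standard library are available. Lean on these libraries where they do the work, as an engineer would, in place of code of your own. Each camera call takes 0.05 s, during which the arm holds its last target. There are 200 camera calls.

## Task

Load the slide tray into the scanner: slide it up to the loading bed by its handle, tip its leading edge up over the raised threshold with the handle end still down on the bench, push it in against the spring pusher until the handle end clears the threshold, and let that end down so that the whole tray sits flat on the bed behind the threshold, then let go. The tray is to be slid, never carried clear of bench and bed, kept within about 15 degrees of level so that the slides stay in, and eased in by feel: at no time push or ram it against the scanner with more than about 15 N. Leave the other things on the bench where they are.

Things in the scene. Friction and masses are not known exactly. Their poses are not given: they have to be found in the camera images.
- scanner: White bench-top slide scanner, fixed, 340 mm wide, 208 mm high; its loading bed sticks out of its front. Origin: on the bench top (z = 0) on the bed's centre line. +x is the loading direction (level, into the scanner), +y to the left of it, z up. The bed rides on a braked motor stage and is parked anywhere along scanner x: its offset p (-16 to 0 mm) is not measured.
- mouth (a point): Point on the scanner, not on the bed: scanner x = -8 mm, 14 mm high, mid-range of the threshold. Threshold: plain steel bar across the mouth of the bed, 128 mm wide, upright faces, its top 14 mm above the bench. Its inner face is at scanner x = p, its outer face at p - 8 mm, with p anywhere from -16 to 0 mm: see it or feel it. Axes as the scanner's.
- bed_floor (a point): Point on the bed floor's top, scanner x = 76 mm. The floor is 4 mm above the bench, 10 mm below the threshold's top. Side rails: inner faces at y = +-61 mm, tops 26 mm above the bench, from x = p - 2 to p + 177 mm; ahead of that they flare outward to about y = +-73 mm at x = p - 40 mm. The brake holds the bed against any push allowed here.
- pusher_zone (a point): Point on the scanner (x = 157 mm, 13 mm high), mid-range of the spring pusher's free face, which is at x = p + 165 mm: a plate 44 mm wide, 4 to 14 mm above the floor. It yields 5.5 mm (3 N at first touch, +0.4 N per mm, 5 N at the end), then a hard stop. The 168 mm tray's tail clears the threshold only in the last 2.5 mm of that. Let down, the tray is kept snug by it.
- hood_lip (a point): Middle of the lower front edge of the scanner's hood, scanner x = 95 mm, 93 mm above the bench. The opening below it is 150 mm wide; the hood reaches from here to x = 430 mm.
- tray: Open steel slide tray with eight slides fixed in it, 168 (x) x 116 (y) x 30 mm, walls and floor 4 mm, flat underside, 0.4 to 0.65 kg. Origin: centre of its underside. +x points to its plain leading edge (nose); the bow handle is at the tail. Starts flat on the bench, nose 75 to 135 mm short of scanner x = 0, turned up to 0.25 rad; 3 mm of play to each rail. It slides under about 2 to 5 N.
- tray_nose (a point): Middle of the tray's lower leading edge (tray x = +84 mm, z = 0). Axes as the tray's.
- tray_tail (a point): Middle of the tray's lower tail edge (tray x = -84 mm, z = 0). Axes as the tray's.
- tray_handle (a point): Middle of the handle's round cross bar, 10 mm thick, 74 mm long along the tray's y, 45 mm behind the tail (tray x = -129 mm), axis 32 mm above the underside, free below and before it. Pressing it down about 10 N tips the tray about its tail edge (1 mm here lifts the nose nearly 4 mm); it can turn between the pads of a light grip (20 to 30 N). Axes as the tray's.
- mountant: Small amber glass bottle of mounting medium, 42 mm across, 85 mm high; bystander. Origin: centre of its underside.
- coverslips: Clear plastic box of coverslips, 60 x 60 x 30 mm; bystander. Origin: centre of its underside.
- stain_jar: Clear glass jar with white lid, 54 mm across, 75 mm high; bystander. Origin: centre of its underside.
- mouse: Black computer mouse, 100 x 58 x 32 mm; bystander. Origin: centre of its underside.
- cassette_box: Open white plastic box of tissue cassettes, 120 x 85 x 40 mm; bystander. Origin: centre of its underside.
- mailer: Grey flat plastic slide mailer with white cap, 86 x 36 x 20 mm; bystander. Origin: centre of its underside.
Not all that is in view belongs to the job. Of the things shaped like the tray, the steel one is meant.

How it is judged:
By the outcome, as a careful person would: the job done as asked, in the order asked, and still so for the second after the job is handed in, with the robot touching nothing.
It also fails if it takes over 72 s, if anything falls off the work surface, if the arm or the gripper's body presses on something with over 40 N, if the wrist force passes 120 N, or if a joint passes its speed limit or range.

## Working session

There is one attempt and no reset: what is moved stays moved. The work goes in short steps, Python scripts to look and compute and a shell command to move; the robot and the scene stay as the last step left them, time stands still between calls to the robot, and variables do not carry over. Pictures are saved under pics/ and viewed, at most 10 in all, crops included, and the job is handed in when it is done.

```bash
mkdir -p pics; ls
python3 - <<'E'
from rig import read_state,cams
import cv2,numpy as np
s=read_state();print(s['time_s'],s['ee_pos'],s['eef_rot'],s['grip_width'])
for n in['scene','top','wrist']:
    im=cams.capture(n);cv2.imwrite(f'pics/{n}0.png',im[:,:,::-1]);c=cams.calibration(n);print(n,{k:np.round(v,4).tolist() for k,v in c.items()})
    if n!='wrist':
        R=cv2.Rodrigues(np.array(c['rvec']))[0];print('cam pos',-R.T@np.array(c['tvec']).ravel())
E
```

```text
pics
0.0 [0.16276337 0.60281042 0.20143746] [-4.13129522e-01 -3.11404860e+00  2.45074510e-03] 0.08545685415911103
scene {'mtx': [[526.9603, 0.0, 272.4928], [0.0, 526.9603, 212.4507], [0.0, 0.0, 1.0]], 'rvec': [2.3665, 0.9514, -0.2928], 'tvec': [-0.4851, -0.0744, 1.7413]}
cam pos [ 1.0803574  -0.44520127  1.38119624]
top {'mtx': [[386.0566, 0.0, 279.9627], [0.0, 386.0566, 208.7525], [0.0, 0.0, 1.0]], 'rvec': [2.1857, -2.0426, 0.2118], 'tvec': [0.1932, 0.4495, 0.9273]}
cam pos [0.24187657 0.21554782 0.9971914 ]
wrist {'mtx': [[358.8144, 0.0, 277.0774], [0.0, 358.8144, 205.3026], [0.0, 0.0, 1.0]], 'mount': [[-0.0003, -0.9606, -0.278, 0.0708], [1.0, -0.0001, -0.0009, 0.0003], [0.0009, -0.278, 0.9606, -0.1716], [0.0, 0.0, 0.0, 1.0]]}
```

View pics/scene0.png

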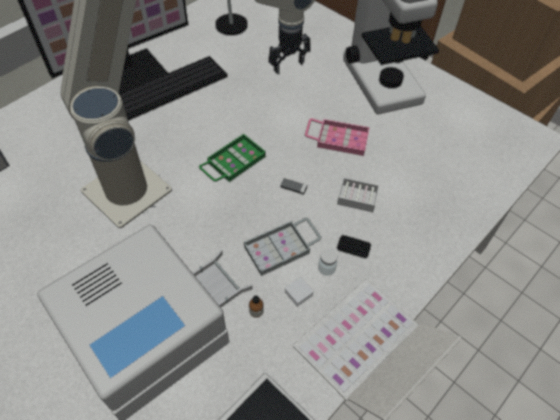

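View pics/top0.png

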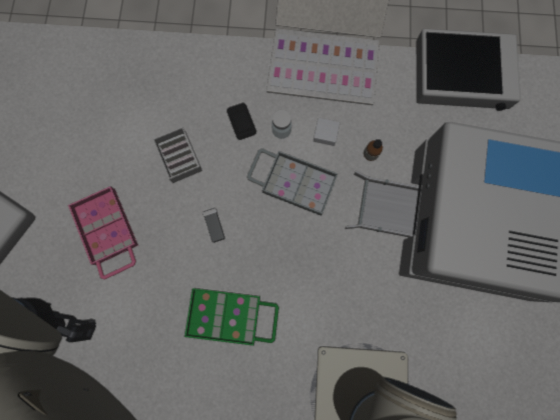

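The scene and top views show three tray-shaped things. In the top view they are steel grey at (300,183), pink at (103,227) and green at (223,317). The grey one fits the steel description, and its nose points at the bed, which is at about (388,207). I'll confirm it in a crop.

```bash
python3 - <<'E'
import cv2
a=cv2.imread('pics/top0.png')[130:260,240:440]
cv2.imwrite('pics/topc.png',cv2.resize(a,(800,520),interpolation=cv2.INTER_CUBIC))
a=cv2.imread('pics/scene0.png')[190:340,160:360]
cv2.imwrite('pics/scenec.png',cv2.resize(a,(800,600),interpolation=cv2.INTER_CUBIC))
E
cat > h.py <<'E'
import numpy as np,cv2
from rig import cams,read_state
def cam(n):
    c=cams.calibration(n);K=np.array(c['mtx'])
    if n=='wrist':
        s=read_state();T=np.eye(4);T[:3,:3]=cv2.Rodrigues(np.array(s['eef_rot']))[0];T[:3,3]=s['ee_pos']
        T=T@np.array(c['mount']);return K,T[:3,:3],T[:3,3]
    R=cv2.Rodrigues(np.array(c['rvec']))[0];return K,R.T,-R.T@np.array(c['tvec']).ravel()
def cast(C,uv,z):
    K,R,o=C;d=R@np.linalg.solve(K,np.array([uv[0],uv[1],1.]));return o+d*(z-o[2])/d[2]
def proj(C,P):
    K,R,o=C;p=K@(R.T@(np.array(P)-o));return p[:2]/p[2]
E
```

```text
(no output)
```

View pics/topc.png

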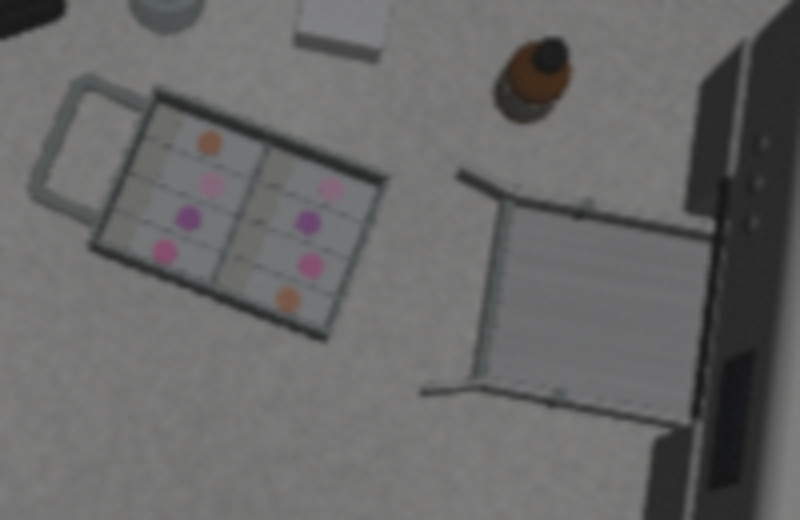

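View pics/scenec.png

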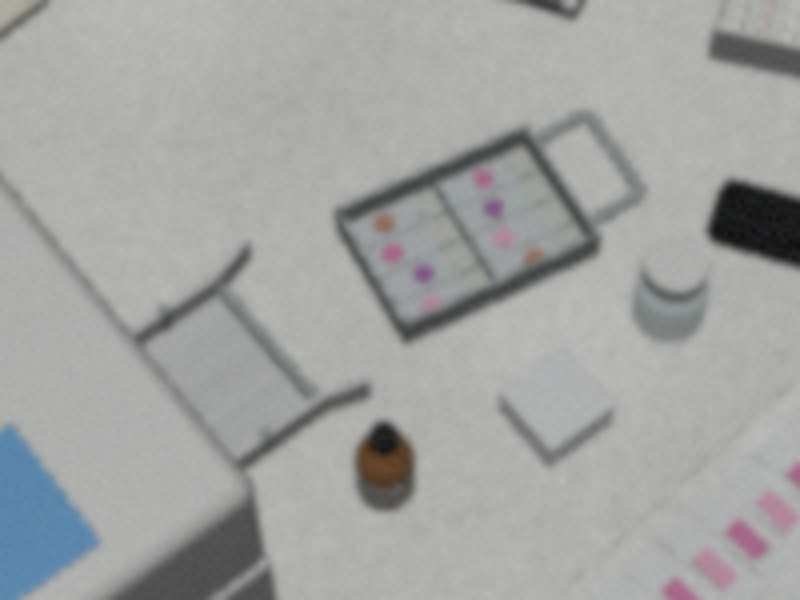

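Run:
```python
from h import *
T=cam('top');S=cam('scene')
t=lambda x,y,z:np.round(cast(T,(240+x/4-.4,130+y/4-.4),z)*1000,1)
s=lambda x,y,z:np.round(cast(S,(160+x/4-.4,190+y/4-.4),z)*1000,1)
print('tray top cam',[t(*p,.03) for p in[(157,94),(387,180),(325,338),(93,245)]])
print('tray scene',[s(*p,.03) for p in[(598,240),(407,338),(340,213),(525,133)]])
print('bar', t(85,80,.032),t(37,193,.032),s(643,190,.032),s(587,114,.032))
print('flare',t(460,173,.026),t(422,392,.026),'scene',s(368,390,.026),s(248,248,.026))
print('rail',t(507,198,.026),t(475,384,.026),t(716,236,.026),t(690,425,.026))
print('rail scene',s(330,404,.026),s(220,287,.026),s(243,464,.026),s(140,338,.026))
print('thr',t(503,205,.014),t(480,378,.014),s(315,390,.014),s(222,292,.014))
```

```text
tray top cam [array([587.5, 236.2,  30. ]), array([539.1,  82.8,  30. ]), array([431.7, 118.3,  30. ]), array([482.5, 270.5,  30. ])]
tray scene [array([599.7, 232.8,  30. ]), array([554.7,  74.2,  30. ]), array([443.6, 115.5,  30. ]), array([494.8, 266.3,  30. ])]
bar [593.1 284.1  32. ] [514.1 309.2  32. ] [595.7 288.9  32. ] [518.4 312.   32. ]
flare [548.3  34.7  26. ] [401.7  54.7  26. ] scene [562.5  26.3  26. ] [414.2  47.8  26. ]
rail [533.5   3.5  26. ] [409.2  21.1  26. ] [ 517.2 -132.7   26. ] [ 392.1 -115.7   26. ]
rail scene [ 5.509e+02 -4.000e-01  2.600e+01] [423.8  10.5  26. ] [540.3 -75.2  26. ] [413.4 -58.8  26. ]
thr [532.1   3.5  14. ] [415.4  15.6  14. ] [530.4   3.9  14. ] [422.2  12.6  14. ]
```

The crop confirms it: the steel-grey tray has slides in it, its handle bar runs between about (85,78) and (35,195) in the crop, and the threshold is at about x = 490. The measured sizes agree with the given ones (rails ~124 mm apart, tray ~162 x 114 mm). I'll move above the gap for a closer wrist view.

```bash
python3 -m creep '{"series":[[0.45,[16,-22,6],[0,0,-0.05]],[0.45,[32,-43,6],[0,0,-0.05]],[0.45,[32,-43,6],[0,0,-0.05]],[0.45,[32,-43,6],[0,0,-0.05]],[0.45,[32,-43,6],[0,0,-0.05]],[0.45,[32,-43,6],[0,0,-0.05]],[0.45,[32,-43,6],[0,0,-0.05]],[0.45,[32,-43,6],[0,0,-0.05]],[0.45,[32,-43,6],[0,0,-0.05]],[0.45,[32,-43,6],[0,0,-0.05]],[0.45,[32,-43,6],[0,0,-0.05]],[0.45,[32,-43,6],[0,0,-0.05]]]}'
python3 -m creep '{"series":[[0.45,[0,0,0],[0,0,0]],[0.45,[0,0,0],[0,0,0]],[0.45,[0,0,0],[0,0,0]]]}'
python3 - <<'E'
from h import *
import pickle
C=cam('wrist');im=cams.capture('wrist');pickle.dump(C,open('w1.pkl','wb'))
cv2.imwrite('pics/w1raw.png',im[:,:,::-1]);cv2.imwrite('pics/w1.png',cv2.resize(im[:,:,::-1],(800,600),interpolation=cv2.INTER_CUBIC))
E
```

```text
time_s: 1.35
ee_pos: [0.4856, 0.1701, 0.2627]
eef_rot: [0.498, 3.1, -0.0]
ft_force: [-0.2, 0.2, -1.0]
grip_width: 0.0385
grasp_force: 0.0
time_s: 1.65
ee_pos: [0.4821, 0.1743, 0.262]
eef_rot: [-0.488, -3.103, 0.0]
ft_force: [0.0, -0.4, -0.1]
grip_width: 0.0385
grasp_force: 0.0
```

View pics/w1.png

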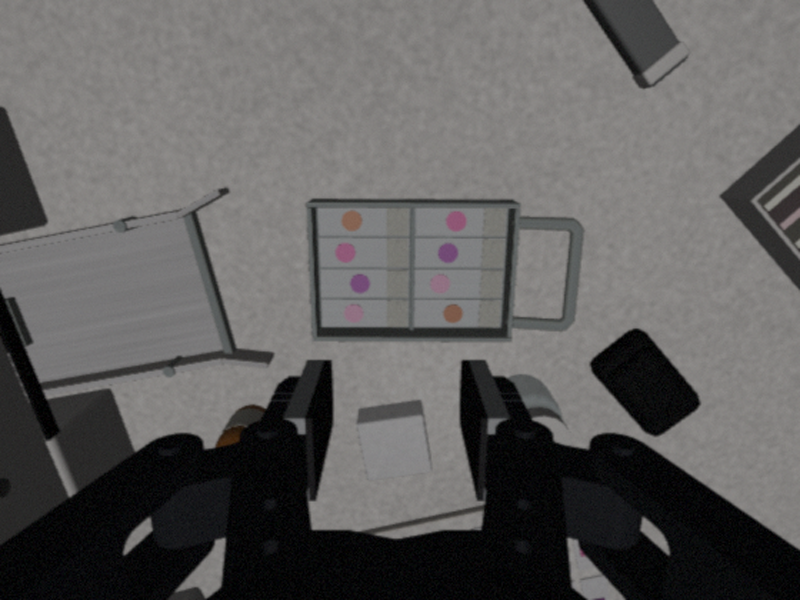

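The wrist view shows the tray rim at (308,202) to (518,340), the handle bar between (576,221) and (570,327), and the threshold from (190,213) to (229,351).

Run:
```python
from h import *
import pickle
C=pickle.load(open('w1.pkl','rb'))
f=lambda p,z:cast(C,(p[0]*.7-.15,p[1]*.7-.15),z)*1000
r=np.array([f(p,.03) for p in[(307,201),(519,201),(512,341),(315,341)]]);print('rim',r.round(1).tolist())
d=lambda i,j:np.linalg.norm(r[i]-r[j]);print('sizes',d(0,1),d(3,2),d(0,3),d(1,2))
c=r.mean(0);ax=(r[0]+r[3]-r[1]-r[2])[:2];ax/=np.linalg.norm(ax);print('ctr',c,'axis',ax,'pred bar',c[:2]-129*ax,'nose',c[:2]+84*ax)
b=[f(p,.032) for p in[(576,222),(570,327)]];print('bar',b,(b[0]+b[1])/2)
print('thr outer',f((194,212),.014),f((233,351),.014),'inner',f((186,213),.014),f((225,353),.014))
R=[f(p,.026) for p in[(0,245),(183,214),(45,383),(225,353)]];print('rail',R)
a=(R[0]-R[1])[:2];b=(R[2]-R[3])[:2];print(a/np.linalg.norm(a),b/np.linalg.norm(b))
s=read_state();print(s['ee_pos'],s['eef_rot'])
```

```text
rim [[433.0, 117.2, 30.0], [483.8, 274.3, 30.0], [595.3, 240.2, 30.0], [544.4, 82.4, 30.0]]
sizes 165.14016070751305 165.89025942298105 116.6653797577516 116.62467830885979
ctr [514.11629872 178.52653915  30.        ] axis [-0.3071407  -0.95166412] pred bar [553.73744861 301.29121029] nose [488.31648018  98.58675329]
bar [array([512.97348163, 312.45613346,  32.        ]), array([597.12274311, 288.96847836,  32.        ])] [555.04811237 300.71230591  32.        ]
thr outer [413.7408163  23.2371688  14.       ] [536.16476212   5.80122852  14.        ] inner [412.4804148  16.692409   14.       ] [535.75222795  -1.65907501  14.        ]
rail [array([ 389.99691986, -131.64042109,   26.        ]), array([412.54289499,  19.23856573,  26.        ]), array([ 510.09575223, -156.64590656,   26.        ]), array([532.29709954,   4.00359393,  26.        ])]
[-0.14778992 -0.98901878] [-0.13689635 -0.99058538]
[0.4821845  0.17432231 0.26204767] [-4.88010698e-01 -3.10301116e+00  2.04045770e-04]
```

Sizes agree: rim 165.5 x 116.6 mm against 168 x 116. The bar is at (554.5, 301), both predicted and seen. The scanner axis is about (-0.142, -0.990), and the middle of the threshold's outer face is at about (475, 14.5). The nose is about 85 mm short of it, and the tray is turned about 0.169 rad. Next I'll grasp the bar.

```bash
python3 -m creep '{"series":[[0.42,[3.6,6.4,0],[0,0,0]],[0.42,[7.2,12.7,0],[0,0,0]],[0.42,[7.2,12.7,-4],[0,0,0]],[0.42,[7.2,12.7,-8],[0,0,0]],[0.42,[7.2,12.7,-12],[0,0,0]],[0.42,[7.2,12.7,-15],[0,0,0]],[0.42,[7.2,12.7,-18],[0,0,0]],[0.42,[7.2,12.7,-20],[0,0,0]],[0.42,[7.2,12.7,-20],[0,0,0]],[0.42,[7.2,12.7,-20],[0,0,0]]]}'
python3 - <<'E'
from h import *
import pickle
s=read_state();print(s['ee_pos'],s['eef_rot'],s['ft_force'])
C=cam('wrist');im=cams.capture('wrist')
cv2.imwrite('pics/w2.png',im[:,:,::-1])
E
```

```text
time_s: 2.7
ee_pos: [0.5546, 0.3011, 0.0624]
eef_rot: [-0.489, -3.103, 0.0]
ft_force: [0.3, -0.2, 1.2]
grip_width: 0.0356
grasp_force: 0.0
[0.55455844 0.30110879 0.06236186] [-4.89111435e-01 -3.10289470e+00  3.27872703e-04] [ 0.30206417 -0.15536567  1.20553773]
```

View pics/w2.png

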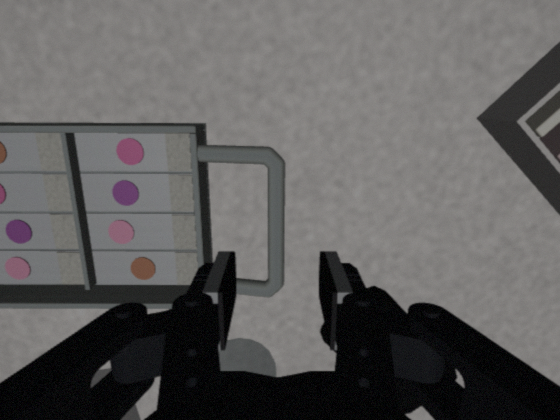

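The bar, at column 276 and rows 155 to 287, is centred between the fingers (225 and 330). Going down and gripping.

```bash
python3 -c "
from h import *
C=cam('wrist');print(cast(C,(276,155),.032),cast(C,(276,287),.032))"
python3 -m creep '{"series":[[0.42,[0,0,-2],[0,0,0]],[0.42,[0,0,-3.5],[0,0,0]],[0.42,[0,0,-4.7],[0,0,0]],[0.42,[0,0,-4.7],[0,0,0]],[0.42,[0,0,-4.7],[0,0,0]]]}'
```

```text
[0.51553308 0.3137275  0.032     ] [0.59471955 0.28801038 0.032     ]
time_s: 3.25
ee_pos: [0.555, 0.3004, 0.0153]
eef_rot: [-0.491, -3.103, 0.0]
ft_force: [-0.3, -0.1, -0.0]
grip_width: 0.036
grasp_force: 0.0
```

```bash
python3 -m creep '{"series":[[0.2,[0,0,0],[0,0,0]],[0.1,[0,0,0],[0,0,0]],[0,[0,0,0],[0,0,0]],[0,[0,0,0],[0,0,0]],[0,[0,0,0],[0,0,0]],[0,[0,0,0],[0,0,0]],[0,[0,0,0],[0,0,0]]]}' 25
```

```text
time_s: 3.95
ee_pos: [0.5549, 0.3004, 0.0152]
eef_rot: [-0.491, -3.103, 0.0]
ft_force: [-0.3, 1.0, 0.4]
grip_width: -0.0001
grasp_force: 0.0
```

The grip closed on nothing, so I'll look again.

Run:
```python
from h import *
im=cams.capture('wrist');s=cams.capture('scene')[:,:,::-1][200:300,220:370];t=cams.capture('top')[:,:,::-1][120:240,220:340]
o=np.zeros((600,800,3),np.uint8);o[:315,:420]=cv2.resize(im[:,:,::-1],(420,315));o[:300,420:]=cv2.resize(t,(380,300))
o[315:,:420]=cv2.resize(s,(420,285),interpolation=cv2.INTER_CUBIC)
o[300:,420:]=cv2.resize(im[150:330,180:408,::-1],(380,300))
cv2.imwrite('pics/m3.png',o)
```

```text
(no output)
```

View pics/m3.png

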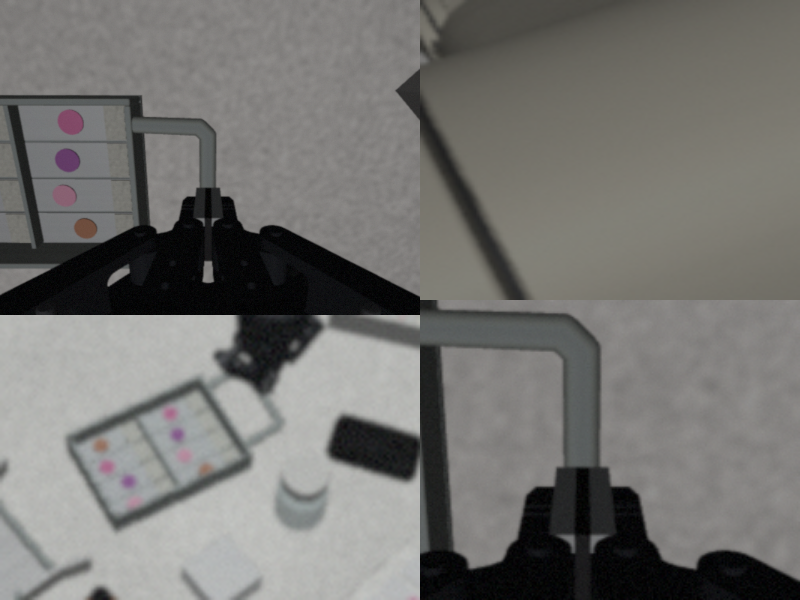

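Run:
```python
from h import *
s=read_state();print(s['grip_width'],s['grasp_force'],s['ee_pos'],s['ft_force'])
C=cam('wrist');R=cv2.Rodrigues(np.array(s['eef_rot']))[0];p=np.array(s['ee_pos'])
for n,l in dict(tcp=[0,0,0],grasp=[0,0,-.019],pade=[.011,0,0],padf=[-.011,0,0],pe2=[.011,0,-.03]).items():
    w=p+R@np.array(l);print(n,w.round(4),proj(C,w).round(1))
for P in [(.5155,.3137,.032),(.555,.3004,.032),(.5947,.288,.032)]: print(P,proj(C,P).round(1))
im=cams.capture('wrist');g=im[180:320,255:300].mean(2)
for r in range(190,330,8):print(r,im[r,240:316:5].mean(1).round().astype(int))
```

```text
0.0001549351671135605 0.0 [0.5549191  0.30037015 0.01518441] [ 0.96223511 -0.63482138 -0.00414568]
tcp [0.5549 0.3004 0.0152] [276.8 244.8]
grasp [0.5549 0.3004 0.0342] [276.7 260.5]
pade [0.5445 0.3038 0.0152] [276.8 224.5]
padf [0.5654 0.297  0.0152] [276.8 264.3]
pe2 [0.5445 0.3038 0.0452] [276.6 247.8]
(0.5155, 0.3137, 0.032) [277.8 171. ]
(0.555, 0.3004, 0.032) [276.8 258.6]
(0.5947, 0.288, 0.032) [277.8 334.9]
190 [134 133 131 129 129 112  92  93  91  75 131 135 134 133 131 125]
198 [131 134 130 129 128 108  94  91  92  77 132 131 125 124 129 128]
206 [132 135 128 130 130 111  94  90  95  73 133 129 127 129 128 130]
214 [130 134 130 134 130 110  92  94  93  72 134 130 125 130 126 127]
222 [131 134 126 131 134 115  95  93  94  73 135 132 130 131 134 134]
230 [134 136 126 126 130 117  93  91  95  71 132 132 130 137 136 135]
238 [125 128 128 130 131 112  96  93  93  71 131 131 130 128 131 136]
246 [131 131 135 134 135 123  95  90  92  70 131 124 127 129 129 127]
254 [136 138 131 132 124  33  35  14  11  37  39 135 132 131 133 134]
262 [136 131  44  38  38  41  39   1  10  38  35  35  42  58 124 130]
270 [128   5  10  12  34  36  39   4   7  38  38  30   5   9  12 134]
278 [118  23  17  14  34  40  38   1   8  36  34  35  23  18  19 130]
286 [30  9  5  1 37 37 38  7  2 36 40 38  1  0  4 88]
294 [ 13   2   6   6   1  12 114  29  27 109   9  12   4   0   6   2]
302 [11 16 26 17  8  4 13 26 25 11  1 14 16 23 10  9]
310 [ 6  1 10  2  8  5 10 26 30 10  7  6  2 11  3  9]
318 [11  4  5  4  6  7  9 30 27  1  7  8  0  2 12  3]
326 [ 8  5 10 10 15 14 12 26 27 13  9 11  9  6  4  8]
```

Run:
```python
from h import *
C=cam('scene');s=read_state();p=np.array(s['ee_pos'])
for dz in(0,.01,.02,.03,.04):print(dz,proj(C,p+[0,0,dz]).round(1))
print(proj(C,[.5155,.3137,.032]),proj(C,[.5947,.288,.032]))
im=cams.capture('scene')
m=im.max(2)<70
for r in range(205,245,2):
    c=np.where(m[r,290:340])[0]+290;print(r,c.min() if len(c) else None,c.max() if len(c) else None,len(c))
```

```text
0 [312.3 230.1]
0.01 [312.6 228.3]
0.02 [312.8 226.5]
0.03 [313.  224.7]
0.04 [313.3 222.9]
[306.02143674 217.24794948] [319.91113346 237.08998559]
205 306 333 28
207 305 331 27
209 305 329 24
211 304 328 23
213 303 326 21
215 301 324 19
217 300 320 21
219 301 318 18
221 304 317 14
223 309 316 8
225 312 316 5
227 None None 0
229 None None 0
231 None None 0
233 None None 0
235 None None 0
237 None None 0
239 None None 0
241 339 339 1
243 339 339 1
```

The pictures (wrist and scene alike) put the shut fingertips about 25–30 mm above the reported TCP, just over the bar. I'll reopen, descend gently on force, then close.

```bash
python3 -m creep '{"series":[[0.42,[0,0,0],[0,0,0]],[0.42,[0,0,0],[0,0,0]],[0.42,[0,0,0],[0,0,0]],[0.42,[0,0,0],[0,0,0]],[0.42,[0,0,-0.5],[0,0,0]],[0.42,[0,0,-1],[0,0,0]],[0.42,[0,0,-1],[0,0,0]],[0.42,[0,0,-1],[0,0,0]]]}'
python3 - <<'E'
from h import *
s=read_state();print(s['ft_force'])
C=cam('wrist');im=cams.capture('wrist');cv2.imwrite('pics/w4.png',cv2.resize(im[140:350,140:420,::-1],(800,600),interpolation=cv2.INTER_CUBIC))
E
```

```text
time_s: 5.0
ee_pos: [0.5547, 0.3003, 0.0048]
eef_rot: [-0.491, -3.102, 0.001]
ft_force: [-0.5, -0.4, -0.3]
grip_width: 0.0359
grasp_force: 0.0
[-0.51777692 -0.37795687 -0.29626419]
```

View pics/w4.png

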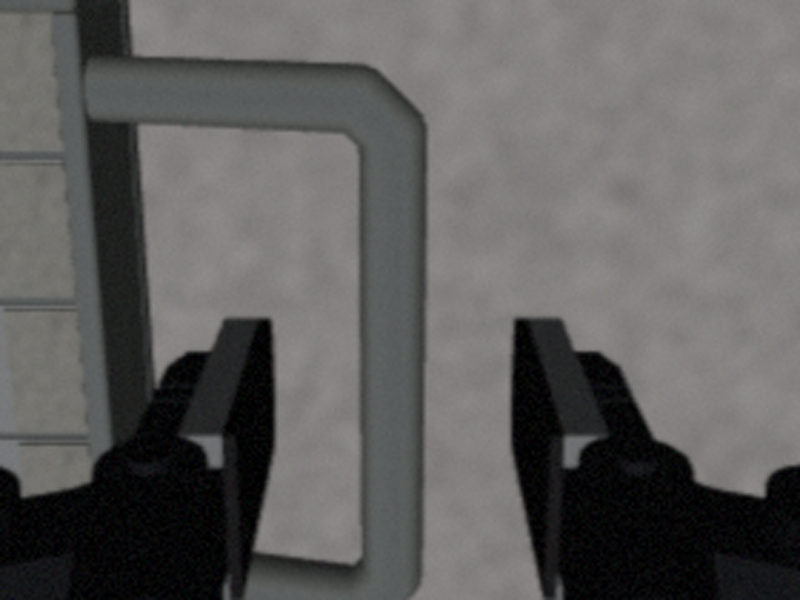

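The open pads' tips (row 320 of the crop) have the same image scale as the bar, so they sit at about the bar's height, roughly 30 mm above the reported TCP. I'll go 16 mm lower and close.

```bash
python3 -m creep '{"series":[[0.42,[0,0,-0.5],[0,0,0]],[0.42,[0,0,-0.8],[0,0,0]],[0.42,[0,0,-0.8],[0,0,0]]]}'
python3 -m creep '{"series":[[0.42,[0,0,-0.4],[0,0,0]],[0.42,[0,0,-0.8],[0,0,0]],[0.42,[0,0,-0.8],[0,0,0]]]}'
```

```text
time_s: 5.35
ee_pos: [0.5545, 0.3001, -0.0034]
eef_rot: [-0.491, -3.102, 0.001]
ft_force: [0.6, -1.1, -0.5]
grip_width: 0.0357
grasp_force: 0.0
time_s: 5.65
ee_pos: [0.5545, 0.3002, -0.0115]
eef_rot: [-0.491, -3.102, 0.001]
ft_force: [-0.6, -0.2, 0.5]
grip_width: 0.0359
grasp_force: 0.0
```

```bash
python3 -m creep '{"series":[[0.2,[0,0,0],[0,0,0]],[0.1,[0,0,0],[0,0,0]],[0,[0,0,0],[0,0,0]],[0,[0,0,0],[0,0,0]],[0,[0,0,0],[0,0,0]],[0,[0,0,0],[0,0,0]]]}' 28
```

```text
time_s: 6.25
ee_pos: [0.555, 0.3004, -0.0106]
eef_rot: [0.491, 3.103, 0.0]
ft_force: [0.2, -0.7, 0.7]
grip_width: 0.0088
grasp_force: 27.3
```

The bar is held at 8.8 mm width and 27 N. Next I'll slide and turn the tray onto the bed's centre line, with the nose 45 mm short.

```bash
python3 -m creep '{"series":[[0,[-0.4,-0.3,0],[0,0,0.016]],[0,[-0.8,-0.6,0],[0,0,0.033]],[0,[-1.3,-0.9,0],[0,0,0.05]],[0,[-1.7,-1.2,0],[0,0,0.067]],[0,[-2.2,-1.5,0],[0,0,0.085]],[0,[-2.6,-1.8,0],[0,0,0.102]],[0,[-3.0,-2.1,0],[0,0,0.119]],[0,[-3.4,-2.4,0],[0,0,0.136]],[0,[-3.9,-2.7,0],[0,0,0.153]],[0,[-4.3,-3.05,0],[0,0,0.169]],[0,[-4.3,-3.05,0],[0,0,0.169]]]}'
cat > tray.py <<'E'
from h import *
import sys
s=read_state();print(np.round(s['ee_pos'],4),np.round(s['eef_rot'],3),np.round(s['ft_force'],1),np.round(s['ft_torque'],2),round(s['grip_width'],4))
C=cam('wrist');im=cams.capture('wrist')
cv2.imwrite(sys.argv[1],im[:,:,::-1])
E
python3 tray.py pics/w5.png
```

```text
time_s: 7.35
ee_pos: [0.511, 0.2692, -0.0107]
eef_rot: [-0.226, -3.132, 0.001]
ft_force: [-1.4, 1.6, 3.4]
grip_width: 0.0087
grasp_force: 27.9
[ 0.511   0.2692 -0.0107] [-2.260e-01 -3.132e+00  1.000e-03] [-1.4  1.6  3.4] [0.09 0.13 0.15] 0.0087
```

View pics/w5.png

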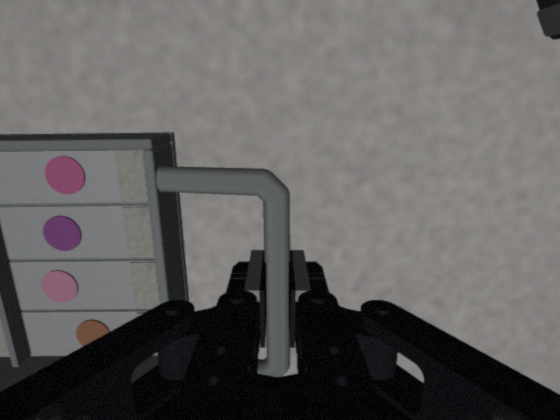

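The bar is seated between the pads, with the tray's side edge near row 138 running almost straight along the closing line. I'll check its yaw and offset numerically.

```bash
cat > edge.py <<'E'
from h import *
import sys
C=cam('wrist');im=cams.capture('wrist').astype(float).mean(2)
im=cv2.GaussianBlur(im,(5,5),0)
cols=np.arange(6,int(sys.argv[1]) if len(sys.argv)>1 else 146,4);P=[]
for c in cols:
    g=np.diff(im[60:220,c]);r=60+np.where(g<-4)[0][:1]
    if len(r):
        r=int(r[0]);k=r+np.argmin(np.diff(im[r:r+8,c]))+.5;P.append(cast(C,(c,k),.03)*1000)
P=np.array(P);d=np.array([-.142,-.990]);n=np.array([.990,-.142])
vx,vy,x0,y0=cv2.fitLine(P[:,:2].astype(np.float32),cv2.DIST_HUBER,0,.01,.01).ravel()
if vy>0:vx,vy=-vx,-vy
o=np.array([474.8,12.]) # centreline point
print('n',len(P),'axis',vx,vy,'yaw vs scanner(rad)',np.arctan2(vy,vx)-np.arctan2(d[1],d[0]))
for t in (0,1): 
    q=P[[0,-1]][t][:2]-o;print('x',q@d,'edge lateral',q@n,'(want -58)')
E
python3 edge.py
```

```text
n 35 axis -0.13469444 -0.99088717 yaw vs scanner(rad) 0.007357488635545861
x -162.68602300808047 edge lateral -60.469919657871884 (want -58)
x -211.70280929065387 edge lateral -60.71128374197051 (want -58)
```

Yaw error is 0.4°. Taking the centre from the rail faces, the tray is centred within 1 mm. I'll slide up to about 10 mm short of the threshold, watching force.

```bash
python3 -m creep '{"series":[[0,[-0.06,-0.4,0],[0,0,0]],[0,[-0.11,-0.8,0],[0,0,0]],[0,[-0.17,-1.2,0],[0,0,-0.002]],[0,[-0.23,-1.6,0],[0,0,-0.004]],[0,[-0.28,-2.0,0],[0,0,-0.006]],[0,[-0.34,-2.4,0],[0,0,-0.006]],[0,[-0.4,-2.8,0],[0,0,-0.006]],[0,[-0.45,-3.1,0],[0,0,-0.006]],[0,[-0.48,-3.37,0],[0,0,-0.006]],[0,[-0.48,-3.37,0],[0,0,-0.006]]]}'; python3 edge.py
python3 -m creep '{"series":[[0,[0,0,-0.1],[0,0,0]],[0,[0,0,-0.2],[0,0,0]],[0,[0,0,-0.3],[0,0,0]],[0,[0,0,-0.3],[0,0,0]]]}'
```

```text
time_s: 8.45
ee_pos: [0.5071, 0.2356, -0.0107]
eef_rot: [-0.237, -3.132, 0.001]
ft_force: [1.3, 0.4, 4.5]
grip_width: 0.009
grasp_force: 27.8
n 35 axis -0.14502905 -0.9894274 yaw vs scanner(rad) -0.0030797615017832403
x -129.4756210904118 edge lateral -61.07429043196035 (want -58)
x -178.3464329526607 edge lateral -61.00349050671549 (want -58)
time_s: 8.9
ee_pos: [0.5074, 0.2368, -0.0128]
eef_rot: [0.237, 3.132, 0.001]
ft_force: [-1.9, 4.8, 13.5]
grip_width: 0.0087
grasp_force: 28.7
```

```bash
python3 -m creep '{"series":[[0,[0.01,0.06,-0.1],[0,0,0]],[0,[0.02,0.12,-0.2],[0,0,0]],[0,[0.03,0.18,-0.3],[0,0,0]],[0,[0.03,0.2,-0.35],[0,0,0]],[0,[0.03,0.2,-0.35],[0,0,0]]]}'
python3 - <<'E'
from h import *
im=cams.capture('scene')[:,:,::-1]
cv2.imwrite('pics/s6.png',cv2.resize(im[200:320,190:350],(800,600),interpolation=cv2.INTER_CUBIC))
E
```

```text
time_s: 9.4
ee_pos: [0.5077, 0.2387, -0.0164]
eef_rot: [0.236, 3.132, 0.001]
ft_force: [-2.4, 4.7, 12.5]
grip_width: 0.0087
grasp_force: 28.8
```

Lowering the bar holds at a steady ~12.5 N, so the nose is tipping up (bar down ~5.5 mm, nose up about 19 mm). I'll creep in, checking force.

```bash
python3 -m creep '{"series":[[0,[-0.03,-0.2,0],[0,0,0]],[0,[-0.06,-0.4,0],[0,0,0]],[0,[-0.09,-0.6,0],[0,0,0]],[0,[-0.11,-0.8,0],[0,0,0]],[0,[-0.11,-0.8,0],[0,0,0]]]}'
python3 -m creep '{"series":[[0,[-0.02,-0.15,0],[0,0,0]],[0,[-0.04,-0.3,0],[0,0,0]],[0,[-0.04,-0.3,0],[0,0,0]]]}'; python3 edge.py 120
```

```text
time_s: 9.95
ee_pos: [0.5093, 0.233, -0.015]
eef_rot: [0.237, 3.127, 0.007]
ft_force: [-0.9, 13.5, 16.4]
grip_width: 0.0084
grasp_force: 29.6
time_s: 10.25
ee_pos: [0.5094, 0.2302, -0.0149]
eef_rot: [0.237, 3.126, 0.008]
ft_force: [0.1, 12.8, 17.1]
grip_width: 0.0087
grasp_force: 29.5
n 29 axis -0.15155539 -0.98844874 yaw vs scanner(rad) -0.00967906856202494
x -128.23691880467902 edge lateral -59.756146195523286 (want -58)
x -166.646212216407 edge lateral -59.04668315953032 (want -58)
```

The forces fit tail-only friction (press 17 N, drag 13 N, moment balance holds), so there is no threshold contact yet. I'll back off 2 mm to relax, tip a little more, then go in.

```bash
python3 -m creep '{"series":[[0,[0.02,0.15,-0.1],[0,0,0]],[0,[0.02,0.15,-0.2],[0,0,0]],[0,[0.02,0.15,-0.3],[0,0,0]],[0,[0.02,0.15,-0.3],[0,0,0]]]}'
python3 -m creep '{"series":[[0,[-0.03,-0.2,0],[0,0,0]],[0,[-0.06,-0.4,0],[0,0,0]],[0,[-0.06,-0.4,0],[0,0,0]]]}'
python3 - <<'E'
from h import *
C=cam('scene');im=cams.capture('scene')[:,:,::-1];cv2.imwrite('pics/s7raw.png',im)
cv2.imwrite('pics/s7.png',cv2.resize(im[205:325,190:350],(800,600),interpolation=cv2.INTER_CUBIC))
# expected nose rim corners, flat vs tilted
d=np.array([-.142,-.990,0]);n=np.array([.990,-.142,0]);p=np.array(read_state()['ee_pos'])
for th in(0,.09,.12):
    tail=p*[1,1,0]+d*(45*np.cos(th)+32*np.sin(th))/1000
    for l in(-58,58):
        q=tail+d*(168*np.cos(th)-30*np.sin(th))/1000+n*l/1000;q[2]=(168*np.sin(th)+30*np.cos(th))/1000
        print(th,l,((proj(C,q)-[190,205])*5).round())
E
```

```text
time_s: 10.7
ee_pos: [0.5096, 0.2316, -0.0181]
eef_rot: [0.237, 3.126, 0.008]
ft_force: [1.7, 12.0, 15.3]
grip_width: 0.0091
grasp_force: 29.5
time_s: 11.0
ee_pos: [0.5091, 0.2274, -0.018]
eef_rot: [0.237, 3.126, 0.008]
ft_force: [1.6, 11.8, 15.0]
grip_width: 0.0089
grasp_force: 29.5
0 -58 [138. 261.]
0 58 [253. 399.]
0.09 -58 [137. 247.]
0.09 58 [253. 386.]
0.12 -58 [137. 242.]
0.12 58 [254. 381.]
```

View pics/s7.png

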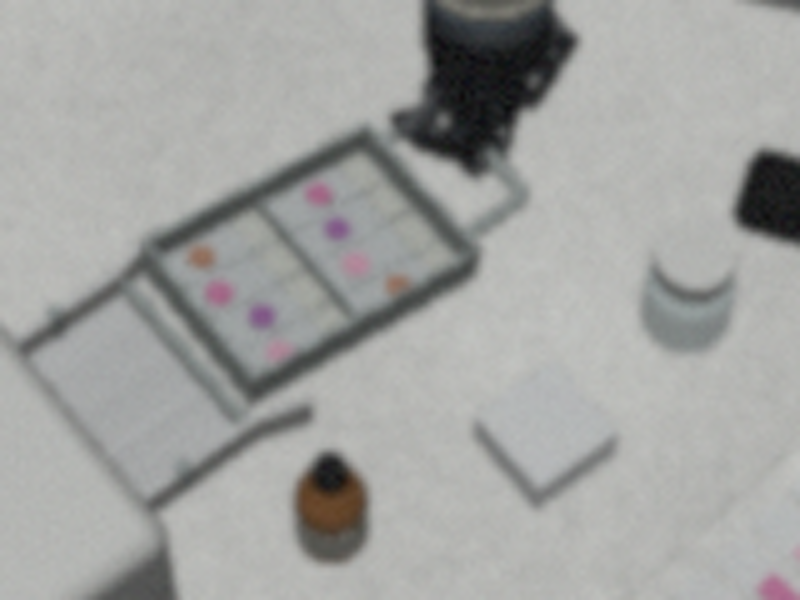

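The picture shows the tray square between the flares, with its nose rim at (150,260)–(255,395) just in front of and above the threshold strip at (125,285)–(235,415). I'll carry on inward in small steps.

```bash
python3 -m creep '{"series":[[0,[-0.03,-0.2,0],[0,0,0]],[0,[-0.06,-0.4,0],[0,0,0]],[0,[-0.06,-0.4,0],[0,0,0]]]}'
python3 -m creep '{"series":[[0,[-0.03,-0.2,0],[0,0,0]],[0,[-0.06,-0.4,0],[0,0,0]],[0,[-0.09,-0.6,0],[0,0,0]],[0,[-0.09,-0.6,0],[0,0,0]]]}'
```

```text
time_s: 11.35
ee_pos: [0.5087, 0.2235, -0.018]
eef_rot: [0.237, 3.125, 0.008]
ft_force: [0.8, 11.2, 15.4]
grip_width: 0.0086
grasp_force: 29.5
time_s: 11.75
ee_pos: [0.5079, 0.2174, -0.018]
eef_rot: [0.237, 3.125, 0.008]
ft_force: [3.2, 11.4, 16.1]
grip_width: 0.0088
grasp_force: 29.5
```

Clearly past the outer face with no rise in force. Continuing.

```bash
python3 -m creep '{"series":[[0,[-0.04,-0.3,0],[0,0,0]],[0,[-0.09,-0.6,0],[0,0,0]],[0,[-0.13,-0.9,0],[0,0,0]],[0,[-0.17,-1.2,0],[0,0,0]],[0,[-0.21,-1.5,0],[0,0,0]],[0,[-0.21,-1.5,0],[0,0,0]]]}'; python3 edge.py 120
```

```text
time_s: 12.35
ee_pos: [0.5058, 0.2021, -0.018]
eef_rot: [0.237, 3.125, 0.007]
ft_force: [2.8, 10.9, 16.0]
grip_width: 0.0087
grasp_force: 29.4
n 29 axis -0.15125702 -0.98849446 yaw vs scanner(rad) -0.009377230640882361
x -102.00727972730293 edge lateral -58.56778810742068 (want -58)
x -139.6081200289697 edge lateral -58.215201956732656 (want -58)
```

```bash
python3 -m creep '{"series":[[0,[-0.04,-0.3,0],[0,0,0]],[0,[-0.09,-0.6,0],[0,0,0]],[0,[-0.13,-0.9,0],[0,0,0]],[0,[-0.17,-1.2,0],[0,0,0]],[0,[-0.21,-1.5,0],[0,0,0]],[0,[-0.21,-1.5,0],[0,0,0]]]}'
```

```text
time_s: 13.0
ee_pos: [0.5036, 0.187, -0.0181]
eef_rot: [0.237, 3.125, 0.007]
ft_force: [2.2, 11.5, 15.8]
grip_width: 0.009
grasp_force: 29.4
```

```bash
python3 -m creep '{"series":[[0,[-0.06,-0.3,0],[0,0,0.002]],[0,[-0.12,-0.6,0],[0,0,0.004]],[0,[-0.18,-0.9,0],[0,0,0.006]],[0,[-0.25,-1.2,0],[0,0,0.008]],[0,[-0.31,-1.5,0],[0,0,0.008]],[0,[-0.36,-1.8,0],[0,0,0.008]],[0,[-0.41,-2.1,0],[0,0,0.008]],[0,[-0.41,-2.1,0],[0,0,0.008]]]}'
```

```text
time_s: 13.8
ee_pos: [0.4996, 0.1658, -0.0182]
eef_rot: [0.224, 3.126, 0.006]
ft_force: [2.6, 10.6, 15.4]
grip_width: 0.0089
grasp_force: 29.4
```

```bash
python3 -m creep '{"series":[[0,[0,0,0.05],[0,0,0]],[0,[0,0,0.1],[0,0,0]],[0,[0,0,0.15],[0,0,0]],[0,[0,0,0.2],[0,0,0]],[0,[0,0,0.2],[0,0,0]]]}'
python3 -m creep '{"series":[[0,[0,0,0.05],[0,0,0]],[0,[0,0,0.1],[0,0,0]],[0,[0,0,0.15],[0,0,0]],[0,[0,0,0.15],[0,0,0]]]}'
```

```text
time_s: 14.3
ee_pos: [0.4972, 0.1644, -0.0177]
eef_rot: [0.223, 3.131, 0.002]
ft_force: [2.3, 4.7, 5.3]
grip_width: 0.0085
grasp_force: 28.5
time_s: 14.7
ee_pos: [0.4955, 0.1636, -0.0169]
eef_rot: [-0.224, -3.133, 0.0]
ft_force: [1.9, 3.5, -1.4]
grip_width: 0.0084
grasp_force: 28.2
```

The handle load went to zero just where geometry puts the underside on the threshold (7.6°). I'll advance with the tray resting on threshold and tail.

```bash
python3 -m creep '{"series":[[0,[-0.04,-0.3,-0.02],[0,0,0]],[0,[-0.09,-0.6,-0.04],[0,0,0]],[0,[-0.13,-0.9,-0.07],[0,0,0]],[0,[-0.13,-0.9,-0.07],[0,0,0]]]}'
python3 -m creep '{"series":[[0,[-0.04,-0.3,-0.02],[0,0,0]],[0,[-0.09,-0.6,-0.04],[0,0,0]],[0,[-0.13,-0.9,-0.07],[0,0,0]],[0,[-0.13,-0.9,-0.07],[0,0,0]]]}'; python3 edge.py 120
```

```text
time_s: 15.1
ee_pos: [0.494, 0.154, -0.0176]
eef_rot: [-0.225, -3.133, 0.001]
ft_force: [1.1, 1.1, -0.9]
grip_width: 0.0086
grasp_force: 27.9
time_s: 15.5
ee_pos: [0.4931, 0.1454, -0.0181]
eef_rot: [-0.225, -3.133, 0.0]
ft_force: [1.8, 2.3, 1.0]
grip_width: 0.0087
grasp_force: 27.9
n 29 axis -0.14284901 -0.9897445 yaw vs scanner(rad) -0.0008767738308848028
x -46.19621336669114 edge lateral -76.09528121706202 (want -58)
x -81.0517802763978 edge lateral -61.240582515811546 (want -58)
```

Centred, with the centre of mass about over the threshold. Now I'll raise the handle end in an arc so the nose settles onto the bed floor, with the underside still on the threshold.

```bash
python3 -m creep '{"series":[[0,[-0.02,-0.15,0.2],[0,0,0]],[0,[-0.04,-0.3,0.4],[0,0,0]],[0,[-0.06,-0.45,0.6],[0,0,0]],[0,[-0.08,-0.6,0.8],[0,0,0]],[0,[-0.1,-0.7,1.0],[0,0,0]],[0,[-0.1,-0.7,1.0],[0,0,0]]]}'
python3 -m creep '{"series":[[0,[-0.01,-0.1,0.2],[0,0,0]],[0,[-0.03,-0.2,0.4],[0,0,0]],[0,[-0.04,-0.3,0.6],[0,0,0]],[0,[-0.05,-0.4,0.8],[0,0,0]],[0,[-0.07,-0.5,1.0],[0,0,0]],[0,[-0.07,-0.5,1.0],[0,0,0]]]}'
```

```text
time_s: 16.15
ee_pos: [0.4919, 0.1384, -0.008]
eef_rot: [-0.224, -3.133, 0.0]
ft_force: [0.7, 2.6, -0.1]
grip_width: 0.0089
grasp_force: 27.9
time_s: 16.75
ee_pos: [0.4914, 0.1335, 0.0021]
eef_rot: [-0.224, -3.134, 0.0]
ft_force: [-0.0, 2.3, 0.2]
grip_width: 0.0088
grasp_force: 27.7
```

```bash
python3 -m creep '{"series":[[0,[-0.03,-0.2,0.2],[0,0,0]],[0,[-0.06,-0.4,0.4],[0,0,0]],[0,[-0.09,-0.6,0.6],[0,0,0]],[0,[-0.11,-0.8,0.8],[0,0,0]],[0,[-0.11,-0.8,0.8],[0,0,0]]]}'
python3 -m creep '{"series":[[0,[-0.03,-0.2,0.1],[0,0,0]],[0,[-0.06,-0.4,0.2],[0,0,0]],[0,[-0.09,-0.6,0.3],[0,0,0]],[0,[-0.11,-0.8,0.3],[0,0,0]],[0,[-0.11,-0.8,0.3],[0,0,0]]]}'
```

```text
time_s: 17.25
ee_pos: [0.4903, 0.1253, 0.0101]
eef_rot: [-0.224, -3.134, 0.0]
ft_force: [0.7, 0.8, -0.6]
grip_width: 0.0089
grasp_force: 27.5
time_s: 17.75
ee_pos: [0.4893, 0.1174, 0.0129]
eef_rot: [0.224, 3.134, -0.0]
ft_force: [1.0, 1.5, -1.4]
grip_width: 0.0084
grasp_force: 27.5
```

The nose is at or on the floor: bar height 55.6 mm against 56.7 expected. I'll push on inward, lowering the handle along the computed line.

```bash
python3 -m creep '{"series":[[0,[-0.04,-0.3,-0.05],[0,0,0]],[0,[-0.09,-0.6,-0.1],[0,0,0]],[0,[-0.13,-0.9,-0.15],[0,0,0]],[0,[-0.17,-1.2,-0.19],[0,0,0]],[0,[-0.21,-1.5,-0.23],[0,0,0]],[0,[-0.26,-1.8,-0.27],[0,0,0]],[0,[-0.26,-1.8,-0.27],[0,0,0]]]}'
python3 -m creep '{"series":[[0,[-0.04,-0.3,-0.04],[0,0,0]],[0,[-0.09,-0.6,-0.08],[0,0,0]],[0,[-0.13,-0.9,-0.12],[0,0,0]],[0,[-0.17,-1.2,-0.15],[0,0,0]],[0,[-0.17,-1.2,-0.15],[0,0,0]]]}'
```

```text
time_s: 18.45
ee_pos: [0.4866, 0.0991, 0.0101]
eef_rot: [-0.224, -3.134, 0.0]
ft_force: [1.1, 0.4, 0.7]
grip_width: 0.0084
grasp_force: 27.6
time_s: 18.95
ee_pos: [0.485, 0.0873, 0.0087]
eef_rot: [0.224, 3.133, -0.0]
ft_force: [1.8, 1.7, 2.2]
grip_width: 0.009
grasp_force: 27.8
```

```bash
python3 -m creep '{"series":[[0,[-0.03,-0.2,0.06],[0,0,0]],[0,[-0.07,-0.5,0.03],[0,0,0]],[0,[-0.11,-0.8,0.0],[0,0,0]],[0,[-0.16,-1.1,-0.03],[0,0,0]],[0,[-0.2,-1.4,-0.06],[0,0,0]],[0,[-0.26,-1.8,-0.1],[0,0,0]],[0,[-0.29,-2.0,-0.11],[0,0,0]],[0,[-0.29,-2.0,-0.11],[0,0,0]]]}'
```

```text
time_s: 19.75
ee_pos: [0.4823, 0.0675, 0.0077]
eef_rot: [0.224, 3.133, -0.0]
ft_force: [2.2, 2.5, 4.4]
grip_width: 0.0086
grasp_force: 28.0
```

```bash
python3 -m creep '{"series":[[0,[0,0,0.05],[0,0,0]],[0,[0,0,0.1],[0,0,0]],[0,[0,0,0.15],[0,0,0]],[0,[0,0,0.15],[0,0,0]]]}'
python3 -m creep '{"series":[[0,[-0.03,-0.2,0],[0,0,0]],[0,[-0.06,-0.4,0],[0,0,0]],[0,[-0.06,-0.4,0],[0,0,0]]]}'
```

```text
time_s: 20.15
ee_pos: [0.4811, 0.0673, 0.0086]
eef_rot: [-0.224, -3.132, 0.001]
ft_force: [1.4, -1.6, -3.9]
grip_width: 0.0087
grasp_force: 27.4
time_s: 20.45
ee_pos: [0.4813, 0.0635, 0.009]
eef_rot: [-0.224, -3.133, 0.0]
ft_force: [1.2, -0.1, -2.6]
grip_width: 0.0085
grasp_force: 27.4
```

```bash
python3 -m creep '{"series":[[0,[-0.03,-0.2,-0.03],[0,0,0]],[0,[-0.06,-0.4,-0.06],[0,0,0]],[0,[-0.06,-0.4,-0.06],[0,0,0]]]}'
python3 -m creep '{"series":[[0,[-0.01,-0.1,-0.01],[0,0,0]],[0,[-0.03,-0.2,-0.02],[0,0,0]],[0,[-0.03,-0.2,-0.02],[0,0,0]]]}'
```

```text
time_s: 20.75
ee_pos: [0.4808, 0.0594, 0.0084]
eef_rot: [-0.224, -3.133, 0.0]
ft_force: [0.5, 0.1, -3.0]
grip_width: 0.0088
grasp_force: 27.4
time_s: 21.05
ee_pos: [0.4805, 0.0576, 0.0082]
eef_rot: [0.224, 3.134, -0.0]
ft_force: [0.3, 1.1, -3.0]
grip_width: 0.0084
grasp_force: 27.4
```

```bash
python3 -m creep '{"series":[[0,[-0.01,-0.1,-0.02],[0,0,0]],[0,[-0.03,-0.2,-0.03],[0,0,0]],[0,[-0.03,-0.2,-0.03],[0,0,0]]]}'
```

```text
time_s: 21.35
ee_pos: [0.4802, 0.0555, 0.0079]
eef_rot: [-0.224, -3.134, 0.0]
ft_force: [0.5, 1.6, -2.1]
grip_width: 0.0087
grasp_force: 27.5
```

```bash
python3 -m creep '{"series":[[0,[-0.01,-0.1,-0.01],[0,0,0]],[0,[-0.03,-0.2,-0.02],[0,0,0]],[0,[-0.03,-0.2,-0.02],[0,0,0]]]}'
```

```text
time_s: 21.65
ee_pos: [0.4799, 0.0535, 0.0077]
eef_rot: [-0.224, -3.134, 0.0]
ft_force: [0.8, 1.4, -3.1]
grip_width: 0.009
grasp_force: 27.5
```

```bash
python3 -m creep '{"series":[[0,[-0.01,-0.1,-0.01],[0,0,0]],[0,[-0.03,-0.2,-0.02],[0,0,0]],[0,[-0.03,-0.2,-0.02],[0,0,0]]]}'
```

```text
time_s: 21.95
ee_pos: [0.4796, 0.0515, 0.0075]
eef_rot: [-0.224, -3.134, 0.0]
ft_force: [1.4, 1.4, -2.6]
grip_width: 0.0089
grasp_force: 27.5
```

```bash
python3 -m creep '{"series":[[0,[-0.01,-0.1,-0.01],[0,0,0]],[0,[-0.02,-0.15,-0.01],[0,0,0]],[0,[-0.02,-0.15,-0.01],[0,0,0]]]}'
```

```text
time_s: 22.25
ee_pos: [0.4795, 0.0503, 0.0075]
eef_rot: [0.224, 3.133, 0.0]
ft_force: [0.8, 4.7, -1.4]
grip_width: 0.0088
grasp_force: 27.5
```

The pusher touched at y ≈ 51 mm (along-force jumped to 4.7 N). I need about 4.2 mm past that, so y ≈ 46.8 mm.

```bash
python3 -m creep '{"series":[[0,[-0.01,-0.05,0],[0,0,0]],[0,[-0.01,-0.1,-0.01],[0,0,0]],[0,[-0.02,-0.15,-0.01],[0,0,0]],[0,[-0.02,-0.15,-0.01],[0,0,0]]]}'
```

```text
time_s: 22.65
ee_pos: [0.4794, 0.049, 0.0074]
eef_rot: [0.224, 3.133, 0.001]
ft_force: [0.6, 5.7, -1.0]
grip_width: 0.0086
grasp_force: 27.6
```

```bash
python3 -m creep '{"series":[[0,[-0.01,-0.05,0],[0,0,0]],[0,[-0.01,-0.1,-0.01],[0,0,0]],[0,[-0.02,-0.15,-0.01],[0,0,0]],[0,[-0.02,-0.15,-0.01],[0,0,0]]]}'
```

```text
time_s: 23.05
ee_pos: [0.4793, 0.0476, 0.0073]
eef_rot: [0.224, 3.133, 0.001]
ft_force: [1.3, 6.4, -2.8]
grip_width: 0.0088
grasp_force: 27.6
```

```bash
python3 -m creep '{"series":[[0,[-0.01,-0.05,0],[0,0,0]],[0,[-0.01,-0.1,0],[0,0,0]],[0,[-0.01,-0.1,0],[0,0,0]]]}'
```

```text
time_s: 23.35
ee_pos: [0.4792, 0.0466, 0.0074]
eef_rot: [0.224, 3.133, 0.001]
ft_force: [1.4, 6.9, -1.6]
grip_width: 0.0091
grasp_force: 27.6
```

```bash
python3 -m creep '{"series":[[0,[0,0.01,-0.1],[0,0,0]],[0,[0,0.03,-0.2],[0,0,0]],[0,[0.01,0.04,-0.3],[0,0,0]],[0,[0.01,0.04,-0.3],[0,0,0]]]}'
```

```text
time_s: 23.75
ee_pos: [0.4791, 0.047, 0.0042]
eef_rot: [0.224, 3.133, 0.001]
ft_force: [0.4, 6.3, -1.9]
grip_width: 0.009
grasp_force: 27.6
```

It is lowering freely. Continuing.

```bash
python3 -m creep '{"series":[[0,[0,0.01,-0.1],[0,0,0]],[0,[0,0.03,-0.2],[0,0,0]],[0,[0.01,0.04,-0.3],[0,0,0]],[0,[0.01,0.06,-0.4],[0,0,0]],[0,[0.01,0.06,-0.4],[0,0,0]]]}'
```

```text
time_s: 24.25
ee_pos: [0.4792, 0.0476, 0.0002]
eef_rot: [0.224, 3.134, 0.001]
ft_force: [0.5, 6.5, -1.4]
grip_width: 0.0088
grasp_force: 27.6
```

```bash
python3 -m creep '{"series":[[0,[0,0.01,-0.1],[0,0,0]],[0,[0,0.03,-0.2],[0,0,0]],[0,[0.01,0.04,-0.3],[0,0,0]],[0,[0.01,0.04,-0.3],[0,0,0]]]}'
```

```text
time_s: 24.65
ee_pos: [0.4793, 0.048, -0.0028]
eef_rot: [0.224, 3.134, 0.001]
ft_force: [0.6, 7.3, -1.4]
grip_width: 0.0088
grasp_force: 27.6
```

```bash
python3 -m creep '{"series":[[0,[0,0.02,-0.1],[0,0,0]],[0,[0.01,0.04,-0.2],[0,0,0]],[0,[0.01,0.06,-0.3],[0,0,0]],[0,[0.01,0.06,-0.3],[0,0,0]]]}'
```

```text
time_s: 25.05
ee_pos: [0.4793, 0.0485, -0.0058]
eef_rot: [-0.224, -3.133, -0.0]
ft_force: [0.7, 5.8, -1.6]
grip_width: 0.0084
grasp_force: 27.6
```

```bash
python3 -m creep '{"series":[[0,[0,0.01,-0.05],[0,0,0]],[0,[0,0.01,-0.1],[0,0,0]],[0,[0,0.01,-0.1],[0,0,0]]]}'
```

```text
time_s: 25.35
ee_pos: [0.4793, 0.0486, -0.0066]
eef_rot: [-0.224, -3.133, -0.0]
ft_force: [-0.5, 6.0, 1.3]
grip_width: 0.009
grasp_force: 28.0
```

It touched down exactly at the height predicted for flat on the floor (-6.6 against -6.7 mm). I'll ease back so the pusher seats the tail on the threshold.

```bash
python3 -m creep '{"series":[[0,[0,0.05,0],[0,0,0]],[0,[0.01,0.1,0],[0,0,0]],[0,[0.02,0.15,0],[0,0,0]],[0,[0.02,0.15,0],[0,0,0]]]}'
```

```text
time_s: 25.75
ee_pos: [0.4793, 0.0488, -0.0066]
eef_rot: [-0.223, -3.133, 0.002]
ft_force: [-1.1, -7.8, 5.9]
grip_width: 0.0084
grasp_force: 28.3
```

```bash
python3 -m creep '{"series":[[0,[0,0.04,0],[0,0,0]],[0,[0.01,0.08,0],[0,0,0]],[0,[0.01,0.08,0],[0,0,0]]]}'
```

```text
time_s: 26.05
ee_pos: [0.479, 0.0491, -0.0067]
eef_rot: [-0.223, -3.133, 0.003]
ft_force: [-1.5, -9.9, 5.4]
grip_width: 0.0087
grasp_force: 28.5
```

The tail is caught behind the threshold and resists the pull. I'll relieve the pull, then release.

```bash
python3 -m creep '{"series":[[0,[-0.01,-0.1,0.05],[0,0,0]],[0,[-0.02,-0.16,0.08],[0,0,0]],[0,[-0.02,-0.16,0.08],[0,0,0]]]}'
```

```text
time_s: 26.35
ee_pos: [0.479, 0.0489, -0.0062]
eef_rot: [-0.224, -3.133, 0.0]
ft_force: [0.0, -0.4, -2.2]
grip_width: 0.0089
grasp_force: 27.9
```

```bash
python3 -m creep '{"series":[[0.1,[0,0,0],[0,0,0]],[0.2,[0,0,0],[0,0,0]],[0.3,[0,0,0],[0,0,0]],[0.35,[0,0,0],[0,0,0]],[0.35,[0,0,0],[0,0,0]],[0.35,[0,0,0],[0,0,0]]]}'
```

```text
time_s: 26.95
ee_pos: [0.4795, 0.049, -0.0059]
eef_rot: [0.224, 3.133, 0.0]
ft_force: [-0.5, 0.1, -0.6]
grip_width: 0.0296
grasp_force: 0.0
```

```bash
python3 -m creep '{"series":[[0.35,[0,0,1],[0,0,0]],[0.35,[0,0,2],[0,0,0]],[0.35,[0,0,4],[0,0,0]],[0.35,[0,0,7],[0,0,0]],[0.35,[0,0.5,10],[0,0,0]],[0.35,[0,2,13],[0,0,0]],[0.35,[0,5,16],[0,0,0]],[0.35,[0,8,20],[0,0,0]],[0.35,[0,10,22],[0,0,0]],[0.35,[0,10,22],[0,0,0]],[0.35,[0,10,22],[0,0,0]],[0.35,[0,10,22],[0,0,0]]]}'
python3 - <<'E'
from h import *
C=cam('wrist');im=cams.capture('wrist');cv2.imwrite('pics/w9.png',im[:,:,::-1])
d=np.array([-.142,-.990,0]);n=np.array([.990,-.142,0])
# predicted bar and tail rim corners (flat, +4 mm) in the picture
b=np.array([.479,.049,0])
for nm,x,l,z in[('bar-',0,-32,36),('bar0',0,0,36),('bar+',0,32,36),('tail-',45,-58,34),('tail+',45,58,34)]:
    P=b+d*x/1000+n*l/1000;P[2]=z/1000;print(nm,proj(C,P).round(1))
g=cv2.GaussianBlur(im.mean(2),(3,3),0)
def prof(r,a,b): print(r,a,g[r,a:b:4].round().astype(int).tolist())
for l in(-20,0):
    u,v=proj(C,b+n*l/1000+[0,0,.036]);prof(int(v),int(u)-80,int(u)+60)
E
```

```text
time_s: 28.15
ee_pos: [0.4784, 0.148, 0.2131]
eef_rot: [-0.225, -3.132, 0.001]
ft_force: [-0.8, -0.4, 0.0]
grip_width: 0.0299
grasp_force: 0.0
bar- [176.9 158.9]
bar0 [179.4 190.8]
bar+ [181.8 221.2]
tail- [128.6 131.7]
tail+ [141.3 244.1]
171 97 [84, 117, 119, 120, 120, 120, 114, 112, 106, 63, 32, 56, 89, 48, 103, 131, 130, 129, 130, 99, 89, 67, 127, 127, 130, 129, 133, 128, 127, 131, 126, 127, 130, 129, 127]
190 99 [120, 120, 120, 120, 120, 121, 113, 113, 105, 69, 30, 44, 89, 54, 99, 129, 131, 127, 125, 98, 90, 68, 131, 125, 127, 130, 129, 128, 124, 130, 129, 132, 124, 123, 128]
```

The post-release profile shows the bar at columns 173–183 (predicted 179). The order across the tail is tray rim, tail wall, threshold, bench, and it is the same in both rows, so the tray sits square behind the threshold. Handing in.

```bash
python3 -c "
from rig import finish_job
print(finish_job())"
```

```text
the job is handed in; nothing more can be done
None
```

The steel tray is loaded: it sits flat and square on the bed behind the threshold, held by the pusher, the gripper is clear, and the job was handed in at about 28 s of the 72 s allowed.

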